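# Scrap the rejected slugs through the pedal-worked reject box

## Robot

A 6-joint arm with a two-finger parallel gripper is mounted at the origin on the work surface. World frame = base frame: x ahead of the robot, y to its left, z up, the work surface at z = 0. Lengths are in mm, angles in rad, forces in N, time in s.
With the tool pointing down it reaches from about 350 to 925 mm from the base axis. Payload 6.4 kg.
Tool frame: the origin (TCP) lies at the very end of the fingers, on their centre line; the grasp point (between the pads) lies 19 mm behind it (bot.grip_point_offset is the z of the grasp point in the tool frame, in mm); z points along the fingers, y is the line along which they close (so a half turn about z gives the same grasp; the last joint's range is limited). The gripper opens to 94 mm and grips with 3 to 60 N. Pads are 16 mm wide; open, the fingers measure 119 mm over their backs; the gripper's body (75 mm by 177 mm) begins 78 mm behind the grasp point.
Start: joints at [-1.5, 0.245, 1.558, -0, 1.339, -0.174], TCP at [157.54, -630.631, 205.455] pointing down, gripper open.
Joint ranges: [-3.13, 3.13], [-1.02, 2.26], [0.13, 2.54], [-0.95, 4.09], [0.21, 2.88], [-2.74, 2.74]. Speed limits (rad/s): [2.57, 2.57, 3.14, 3.14, 3.14, 3.14].

## Interface

Orientations are given as a rotation vector (axis times angle).
In Python, from bench import bot, optics, models gives the robot as it stands.
- The arm moves only by the shell command python3 -m creep 'ROWS' [FORCE]. ROWS is a JSON object of lists of equal length, an entry for each row: "hand": the finger opening in m, from 0 to 0.094; "translation": the shift along the tool's x, y, z in m, a list of three; "delta_rot": the turn, a rotation vector about the tool's x, y, z in rad, a list of three. A call has 1 to 5 rows; each row shifts and turns the commanded pose from where the row before left it, along the tool's axes as they then stand; what a row does not reach is not made up. A row lasts 1/10 s, in which the tool goes at most 50 mm and 8.59 degrees, less where a joint would pass 70% of its speed; a pose out of reach is approached as far as the arm can. A call is refused whole if a number of a shift passes 0.05 or a number of a turn 0.15, either way. A call with a gripper value outside its range is refused whole. The fingers move at their own pace and stop on an object; FORCE is the grip in N (left out, the last holds). Time passes only in rows, so rows that do not move let the fingers close. It gives the time, the measured TCP pose, the force, the opening and the grip force at its end, in the units of the state.
- bot.get_obs(): the state, without advancing time (a new reading comes with each control period).
- optics.get_image(name): name is "scene" or "side" or "wrist"; returns a dict with "frame" (480x640x3 uint8, red, green, blue), "fx", "fy", "cx", "cy" (pixels), "eye" and "orientation" of the camera in the world. Camera axes: x right, y down, z forward; pixel columns grow to the right and rows downward; lengths in mm; the calibration is good to about 2 mm. A picture is of the moment at which its call begins. There is no depth.
- bot.finish_job(): hands the job in; it is judged then, once.
Trained networks look in the newest picture that a camera, given by its name, has taken for a name from the list of things; names that differ only in an ending like _2 or _b are one class to them, and where a whole thing is asked for, a point or a joint stands for the part that bears it (a point fixed in the world has none). Each returns a list of dicts, best first, with "score" (0 to 1); they miss things now and then, are a little off and sometimes report something else, mostly with a low value. They report only what shows in the picture. A call takes as long as a camera call. They do not tell look-alikes from the thing itself.
- models.masks_of(camera, query): "region" (480x640 bool, what is visible of it) and "centre" ([column, row] in pixels, amid what is visible of it).
The state is a dict: "clock": time; "joints": joint angles; "qd": joint speeds; "joint_efforts": joint torques, N m; "position": TCP position; "tool_rot": TCP orientation; "wrist_force": force on the tool from outside, world axes, zero at the start; "torque": the same for the moment, N m; "grip_width": finger opening in mm; "finger_force": force on a finger pad.
Only numpy, scipy, OpenCV 4.12 (cv2) and the standard library are available. Lean on these libraries where they do the work, as an engineer would, in place of code of your own. Each camera call takes 0.05 s, during which the arm holds its last target. There are 200 camera calls.

## Task

Tip the four rejected steel slugs out of the metal cup into the catch pan on top of the grey reject box, and stand the empty cup upright on the bench again. Then press the box's side pedal right down to its stop and keep it there a moment so that the flaps drop all the slugs into the box, and let the pedal come back up. Leave the oil bottle, the flat pin case and the loupe where they are.

Things in the scene. Friction and masses are not known exactly. Their poses are not given: they have to be found in the camera images.
- cup: open round aluminium cup, 70 mm tall, outer diameter 47 mm at the foot flaring to 66 mm at the rim, wall 3 mm, floor 5 mm thick, about 150 g, with a square collar to grip it by (66 x 66 mm over its flats, which face the cup's x and y, from 36 to 62 mm above the underside), standing loose on the bench with the four slugs inside. Origin: centre of the underside; z: up along its axis to the mouth
- slug0_center (a point): centre of one of four equal dark steel slugs, plain cylinders 14 mm diameter x 20 mm, about 24 g; they start in the cup
- slug1_center (a point): centre of one of four equal dark steel slugs, plain cylinders 14 mm diameter x 20 mm, about 24 g; they start in the cup
- slug2_center (a point): centre of one of four equal dark steel slugs, plain cylinders 14 mm diameter x 20 mm, about 24 g; they start in the cup
- slug3_center (a point): centre of one of four equal dark steel slugs, plain cylinders 14 mm diameter x 20 mm, about 24 g; they start in the cup
- slug0: the same slug as the body; origin at the centre of one flat end
- slug1: the same slug as the body; origin at the centre of one flat end
- slug2: the same slug as the body; origin at the centre of one flat end
- slug3: the same slug as the body; origin at the centre of one flat end
- rejectbox: square grey sheet-steel reject box, fixed to the bench, 120 x 120 mm, 125 mm tall, with a clear window low on its +x side. The top is an open catch pan, 112 x 112 mm inside and 40 mm deep, whose floor is two sprung-shut drop flaps. Origin: centre of the underside; z up; the pedal sticks out towards +y, over a 6 mm base plate, 90 mm wide, that reaches 210 mm from the origin
- pan (a point): centre of the catch pan's floor (top of the shut flaps), 85 mm above the bench; the pan's rim is 40 mm higher; same axes as the box
- box_floor (a point): centre of the inner floor of the box below the flaps, 6 mm above the bench; same axes as the box
- pedal_pad (a point): centre of the upper face of the pedal's rubber-covered tread, 70 mm (box x) by 60 mm (box y); about 62 mm above the bench at rest, about 30 mm when fully down; it moves with the pedal and lies about 180 mm from the box's axis
- pedal (a joint): pedal angle: 0 at rest (up), 0.28 rad fully down on its stop. Its hinge is level, along box x, 72 mm from the box's axis and 22 mm above the bench. A spring returns it: about 6 N on the tread to start, 12 N to hold it fully down. It opens the flaps in proportion (fully down: 64 degrees)
- oiler: bystander: white plastic oil bottle with black cap, 42 mm diameter, 100 mm tall; origin at the centre of its underside
- pincase: bystander: flat clear and grey case, 132 x 52 x 20 mm, long along its x; origin at the centre of its underside
- loupe: bystander: black eye loupe, 38 mm diameter, 36 mm tall; origin at the centre of its underside
There are look-alikes about, which are no part of the job. What is shaped like the cup but pink or purple is not meant.

How it is judged (in metres and radians):
On the way, in this order (a step that is already met when the one before it is completed fails the run):
1. all four slugs lie in the catch pan, on the shut flaps (x of slug0_center in the frame of pan between -0.056 and 0.056 m and y of slug0_center in the frame of pan between -0.056 and 0.056 m and z of slug0_center in the frame of pan between 0 and 0.05 m and x of slug1_center in the frame of pan between -0.056 and 0.056 m and y of slug1_center in the frame of pan between -0.056 and 0.056 m and z of slug1_center in the frame of pan between 0 and 0.05 m and x of slug2_center in the frame of pan between -0.056 and 0.056 m and y of slug2_center in the frame of pan between -0.056 and 0.056 m and z of slug2_center in the frame of pan between 0 and 0.05 m and x of slug3_center in the frame of pan between -0.056 and 0.056 m and y of slug3_center in the frame of pan between -0.056 and 0.056 m and z of slug3_center in the frame of pan between 0 and 0.05 m and value of joint pedal below 0.06 rad), for 0.2 s.
2. the cup stands upright on the bench, let go, while the slugs wait in the pan (x of slug0_center in the frame of pan between -0.056 and 0.056 m and y of slug0_center in the frame of pan between -0.056 and 0.056 m and z of slug0_center in the frame of pan between 0 and 0.05 m and x of slug1_center in the frame of pan between -0.056 and 0.056 m and y of slug1_center in the frame of pan between -0.056 and 0.056 m and z of slug1_center in the frame of pan between 0 and 0.05 m and x of slug2_center in the frame of pan between -0.056 and 0.056 m and y of slug2_center in the frame of pan between -0.056 and 0.056 m and z of slug2_center in the frame of pan between 0 and 0.05 m and x of slug3_center in the frame of pan between -0.056 and 0.056 m and y of slug3_center in the frame of pan between -0.056 and 0.056 m and z of slug3_center in the frame of pan between 0 and 0.05 m and height (world z) of cup between -0.005 and 0.008 m and angle between cup's own z axis and vertical below 0.1 rad and linear speed of cup below 0.05 m/s and contact force between the fingers and cup below 0.2 N), for 0.2 s.
3. the pedal is pressed down to its stop (over 0.255 of 0.28 rad) and held there for 0.3 s (value of joint pedal above 0.255 rad), for 0.3 s.
At the end, for the whole second after the job is handed in: All four slugs lie at rest on the floor inside the reject box (centres within its 112 mm inner square and less than 45 mm above its floor), the cup stands on the bench at rest, upright within 0.1 rad (underside within 8 mm of the bench top), and the pedal is back up (under 0.04 rad) (x of slug0_center in the frame of box_floor between -0.056 and 0.056 m and y of slug0_center in the frame of box_floor between -0.056 and 0.056 m and z of each of slug0_center, slug1_center, slug2_center, slug3_center in the frame of box_floor below 0.045 m and linear speed of each of slug0, slug1, slug2, slug3, cup below 0.05 m/s and x of slug1_center in the frame of box_floor between -0.056 and 0.056 m and y of slug1_center in the frame of box_floor between -0.056 and 0.056 m and x of slug2_center in the frame of box_floor between -0.056 and 0.056 m and y of slug2_center in the frame of box_floor between -0.056 and 0.056 m and x of slug3_center in the frame of box_floor between -0.056 and 0.056 m and y of slug3_center in the frame of box_floor between -0.056 and 0.056 m and height (world z) of cup between -0.005 and 0.008 m and angle between cup's own z axis and vertical below 0.1 rad and value of joint pedal below 0.04 rad); the robot touches nothing.
It fails at once if the oil bottle is moved more than 30 mm from its place (distance of oiler from where it was at the start of the episode above 0.03 m).
It fails at once if the pin case is moved more than 30 mm from its place (distance of pincase from where it was at the start of the episode above 0.03 m).
It fails at once if the loupe is moved more than 30 mm from its place (distance of loupe from where it was at the start of the episode above 0.03 m).
It also fails if it takes over 72 s, if anything falls off the work surface, if the arm or the gripper's body presses on something with over 40 N, if the wrist force passes 120 N, or if a joint passes its speed limit or range.

## Working session

There is one attempt and no reset: what is moved stays moved. The work goes in short steps, Python scripts to look and compute and a shell command to move; the robot and the scene stay as the last step left them, time stands still between calls to the robot, and variables do not carry over. Pictures are saved under pics/ and viewed, at most 10 in all, crops included, and the job is handed in when it is done.

```bash
ls; mkdir -p pics; python3 - <<'E'
from bench import bot, optics, models
import cv2,numpy as np
print(bot.get_obs(), bot.grip_point_offset)
ims=[]
for c in ["scene","side"]:
    d=optics.get_image(c); cv2.imwrite(f"pics/{c}0.png",d["frame"][:,:,::-1])
    print(c,{k:v for k,v in d.items() if k!="frame"})
    for q in ["cup","rejectbox","pedal_pad","oiler","pincase","loupe","slug0"]:
        print(c,q,[(round(m["score"],2),np.round(m["centre"]).tolist(),int(m["region"].sum())) for m in models.masks_of(c,q)])
E
```

```text
pics
{'clock': 0.0, 'joints': array([-1.50006284e+00,  2.45789415e-01,  1.55902548e+00, -4.75862198e-05,
        1.33868186e+00, -1.74106865e-01]), 'qd': array([ 7.56845645e-04,  1.26357343e-03,  5.54742472e-05, -1.09495237e-03,
        5.46416717e-05, -1.06974592e-03]), 'joint_efforts': array([ 1.52169960e-03, -4.15828764e+01, -3.14601696e+01,  6.84752734e-02,
        3.31430370e-02, -1.53750584e-04]), 'position': array([ 157.50597241, -630.0019628 ,  204.35496968]), 'tool_rot': array([-3.11618917e+00, -3.83419036e-01, -8.18442151e-05]), 'wrist_force': array([-0.00374549,  0.65064306, -0.65344133]), 'torque': array([ 0.04228121, -0.05445488, -0.00127513]), 'finger_force': 0.0, 'grip_width': 94.23683137384893} -18.8
scene {'fx': 438.27284615361066, 'fy': 438.27284615361066, 'cx': 313.8545938776552, 'cy': 242.86839314140047, 'eye': array([1102.22251006,  325.38463993,  690.79336407]), 'orientation': array([-1.19129979, -2.26396911,  0.98731285])}
scene cup [(0.95, [425.0, 278.0], 1360), (0.84, [446.0, 244.0], 1135), (0.71, [488.0, 316.0], 1594)]
scene rejectbox [(0.75, [293.0, 264.0],
[... 168 characters left out ...]

scene loupe [(0.81, [258.0, 351.0], 462)]
scene slug0 [(0.39, [292.0, 261.0], 8728), (0.3, [426.0, 276.0], 1440)]
side {'fx': 496.91137497337564, 'fy': 496.91137497337564, 'cx': 317.2579295091768, 'cy': 237.96923177033395, 'eye': array([338.92235623, 688.76925057, 928.48656331]), 'orientation': array([-0.41796229,  2.83002238, -1.05489527])}
side cup [(0.88, [332.0, 327.0], 1198), (0.88, [394.0, 341.0], 1322), (0.67, [298.0, 386.0], 1433)]
side rejectbox [(0.74, [309.0, 223.0], 6136)]
side pedal_pad [(0.96, [290.0, 266.0], 856)]
side oiler [(0.88, [240.0, 316.0], 675)]
side pincase [(0.66, [411.0, 172.0], 787)]
side loupe [(0.68, [222.0, 238.0], 259)]
side slug0 [(0.41, [333.0, 333.0], 57)]
```

View pics/scene0.png

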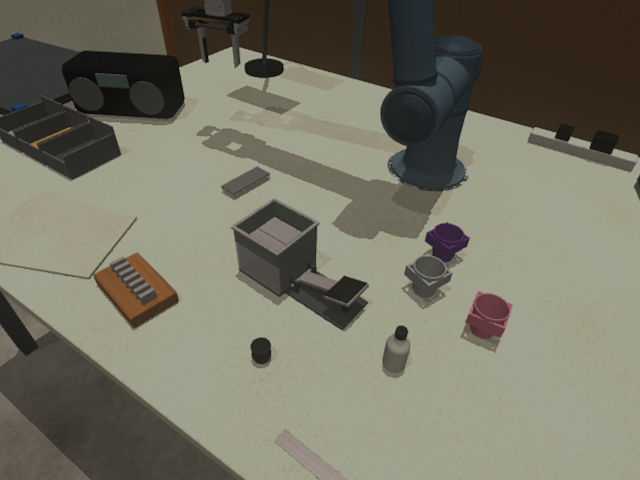

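View pics/side0.png

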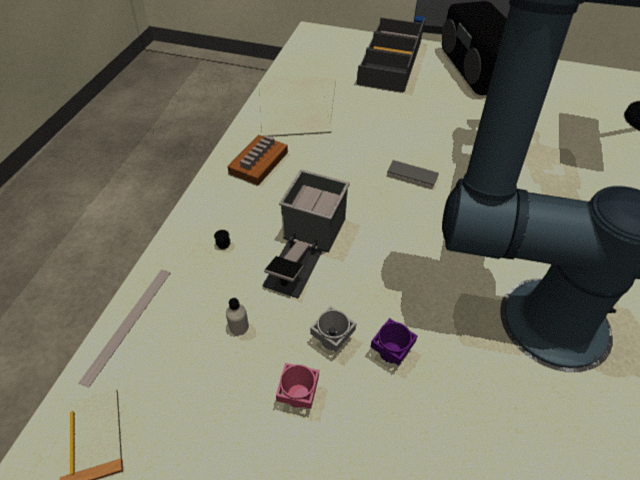

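Scene: grey cup at about (428,273), between purple (447,240) and pink (489,315); box (280,245), its pedal (345,290), oiler (397,352). Side: grey cup (333,328), box (315,210), pedal (285,268). I'll fit model silhouettes to the masks from both views.

```bash
cat > h.py <<'E'
from bench import bot, optics, models
import cv2, numpy as np
from scipy.spatial.transform import Rotation as R
from scipy.optimize import minimize
def cam(c): return optics.get_image(c)
def proj(d,P):
    p=R.from_rotvec(d["orientation"]).inv().apply(np.atleast_2d(P)-d["eye"])
    return np.c_[d["fx"]*p[:,0]/p[:,2]+d["cx"], d["fy"]*p[:,1]/p[:,2]+d["cy"]]
def ray(d,uv,z):
    v=R.from_rotvec(d["orientation"]).apply([(uv[0]-d["cx"])/d["fx"],(uv[1]-d["cy"])/d["fy"],1])
    return d["eye"]+v*(z-d["eye"][2])/v[2]
def boxp(x0,x1,y0,y1,z0,z1): return np.array([[x,y,z] for x in(x0,x1) for y in(y0,y1) for z in(z0,z1)],float)
a=np.linspace(0,2*np.pi,40); ring=lambda r,z: np.c_[r*np.cos(a),r*np.sin(a),0*a+z]
CUP=[np.r_[ring(23.5,0),ring(33,70)],boxp(-33,33,-33,33,36,62)]
BOX=[boxp(-60,60,-60,60,0,125),boxp(-45,45,60,210,0,6),boxp(-35,35,150,210,54,62),boxp(-10,10,72,180,35,52)]
def sil(d,parts,p):
    m=np.zeros((480,640),np.uint8); Rz=R.from_euler('z',p[2])
    for q in parts:
        h=cv2.convexHull(proj(d,Rz.apply(q)+[p[0],p[1],0]).astype(np.float32))
        cv2.fillConvexPoly(m,np.round(h*16).astype(np.int32),1,shift=4)
    return cv2.GaussianBlur(m.astype(np.float32),(0,0),1)
def fit(views,parts,x0,yaws):
    tg=[(d,cv2.GaussianBlur(m.astype(np.float32),(0,0),1)) for d,m in views]
    f=lambda p: sum(((sil(d,parts,[p[0],p[1],p[2]/100])-t)**2).sum()/t.sum() for d,t in tg)
    best=None
    for y in yaws:
        r=minimize(f,[x0[0],x0[1],y*100],method='Nelder-Mead',options=dict(initial_simplex=np.array([x0[0],x0[1],y*100])+np.array([[0,0,0],[15,0,0],[0,15,0],[0,0,20]]),maxiter=150))
        if best is None or r.fun<best.fun: best=r
    return np.round([best.x[0],best.x[1],best.x[2]/100],3),round(best.fun,3)
E
cat > loc.py <<'E'
from h import *
D={c:cam(c) for c in("scene","side")}
M={c:{q:models.masks_of(c,q) for q in("cup","rejectbox","oiler","pincase","loupe")} for c in D}
def near(c,q,uv): return min(M[c][q],key=lambda m:np.hypot(*(np.array(m["centre"])-uv)))["region"]
for n,us,ud in(("grey",(425,278),(332,327)),("purple",(446,244),(394,341)),("pink",(488,316),(298,386))):
    x0=ray(D["side"],ud,40); 
    print(n,fit([(D["scene"],near("scene","cup",us)),(D["side"],near("side","cup",ud))],CUP,x0,[0,.4,.8,1.2]))
x0=ray(D["side"],(315,205),80)
print("box",fit([(D["scene"],near("scene","rejectbox",(293,264))),(D["side"],near("side","rejectbox",(309,223)))],BOX,x0,[-.6,0,.6,1.2,1.9,2.6]))
for q,uv,z in(("oiler",(240,316),50),("pincase",(411,172),10),("loupe",(222,238),18)): print(q,ray(D["side"],uv,z))
for q,uv,z in(("oiler",(397,352),50),("pincase",(247,181),10),("loupe",(258,351),18)): print(q,ray(D["scene"],uv,z))
E
python3 loc.py
```

```text
grey (array([ 4.50078e+02,  1.80410e+02, -3.89000e-01]), np.float64(0.156))
purple (array([326.094, 172.708,   1.211]), np.float64(0.053))
pink (array([4.81073e+02, 3.15817e+02, 6.70000e-02]), np.float64(0.048))
box (array([ 5.75389e+02, -1.12423e+02, -8.80000e-02]), np.float64(0.034))
oiler [639.54318362 208.9994113   50.        ]
pincase [ 378.97886404 -380.62476351   10.        ]
loupe [7.75975989e+02 5.84208551e-01 1.80000000e+01]
oiler [658.16170396 214.0122444   50.        ]
pincase [ 370.16217485 -370.41342141   10.        ]
loupe [776.65818867   2.07698013  18.        ]
```

```bash
cat > chk.py <<'E'
from h import *
D={c:cam(c) for c in("scene","side")}
V=[];out=[]
for c,u in(("scene",(425,278)),("side",(332,327))):
    m=min(models.masks_of(c,"cup"),key=lambda m:np.hypot(*(np.array(m["centre"])-u)))["region"]
    V.append((D[c],m))
    print(c,fit([V[-1]],CUP,(450,180),[-.8,-.4,0,.4]))
p=[450,180.4,-.389]
for d,m in V:
    im=d["frame"][:,:,::-1].copy(); u=proj(d,[450,180,40])[0].astype(int)
    s=slice(u[1]-40,u[1]+40),slice(u[0]-40,u[0]+40)
    im=cv2.resize(im[s],None,fx=5,fy=5)
    for mm,col in((m,(0,255,0)),(sil(d,CUP,p)>.5,(0,0,255))):
        k=cv2.resize(mm[s].astype(np.uint8),None,fx=5,fy=5)
        cv2.drawContours(im,cv2.findContours(k,0,2)[0],-1,col,1)
    out.append(im)
cv2.imwrite("pics/chk.png",np.hstack(out))
E
python3 chk.py
```

```text
scene (array([ 4.49917e+02,  1.80878e+02, -3.60000e-01]), np.float64(0.014))
side (array([ 4.49923e+02,  1.79777e+02, -4.33000e-01]), np.float64(0.052))
```

View pics/chk.png

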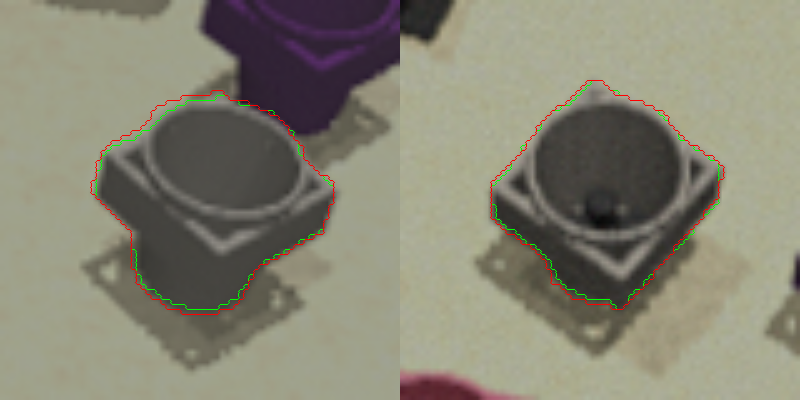

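Green mask and red model agree in both crops (rim centre near (225,165) and (610,165)), and a dark slug shows inside the cup. So the cup is at (450,180) with yaw -0.38. I'll write a planner that computes rows and start the approach.

```bash
cat > plan.py <<'E'
# plan.py gx gy gz closing_deg lean_deg : rows from the current pose to grasp-point pose
import sys, numpy as np
from h import bot, R
gx,gy,gz,phi,lean=map(float,sys.argv[1:6]); n0=int(sys.argv[6]) if len(sys.argv)>6 else 1
o=bot.get_obs(); R0=R.from_rotvec(o["tool_rot"]); p0=o["position"]
c,s=np.cos(np.radians(phi)),np.sin(np.radians(phi))
R1=R.from_matrix(np.array([[-s,c,0],[c,s,0],[0,0,-1]]).T if 0 else np.column_stack([[-s,c,0],[c,s,0],[0,0,-1]]))*R.from_euler('y',lean,degrees=True)
p1=np.array([gx,gy,gz])+18.8*R1.as_matrix()[:,2]
rv=(R0.inv()*R1).as_rotvec()
n=max(n0,int(np.ceil(np.linalg.norm(p1-p0)/49)),int(np.ceil(np.linalg.norm(rv)/.147)))
print("n",n,"t",round(float(o["clock"]),2),"joints",np.round(o["joints"],2),"grasp",np.round(p0-18.8*R0.as_matrix()[:,2],1))
# constant rotation; translation along straight line
T=[];
for i in range(n):
    Ri=R0*R.from_rotvec(rv*i/n); T.append(np.round(Ri.inv().apply((p1-p0)/n/1000),4).tolist())
print("rot/row",np.round(rv/n,3).tolist())
for t in T: print(t)
E
python3 plan.py 450 -420 250 -50 0; python3 plan.py 450 180 49 -22 0|head -2
```

```text
n 8 t 1.6 joints [-1.5   0.25  1.56  0.    1.34 -0.17] grasp [ 157.5 -630.7  224.3]
rot/row [0.0, 0.0, -0.057]
[0.0419, -0.0167, -0.0032]
[0.0427, -0.0143, -0.0032]
[0.0435, -0.0118, -0.0032]
[0.0441, -0.0094, -0.0032]
[0.0445, -0.0069, -0.0032]
[0.0448, -0.0043, -0.0032]
[0.045, -0.0018, -0.0032]
[0.045, 0.0008, -0.0032]
n 18 t 1.6 joints [-1.5   0.25  1.56  0.    1.34 -0.17] grasp [ 157.5 -630.7  224.3]
rot/row [0.0, 0.0, -0.052]
```

```bash
python3 -m creep '{"hand":[0.094,0.094,0.094,0.094,0.094],"translation":[[0.042,-0.017,-0.003],[0.043,-0.014,-0.003],[0.043,-0.012,-0.003],[0.044,-0.009,-0.003],[0.0445,-0.007,-0.003]],"delta_rot":[[0,0,-0.057],[0,0,-0.057],[0,0,-0.057],[0,0,-0.057],[0,0,-0.057]]}'
python3 -m creep '{"hand":[0.094,0.094,0.094,0.094,0.094],"translation":[[0.045,-0.004,-0.003],[0.045,-0.002,-0.003],[0.045,0,-0.003],[0,0,0],[0,0,0]],"delta_rot":[[0,0,-0.057],[0,0,-0.057],[0,0,-0.057],[0,0.12,0],[0,0.12,0]]}'
python3 plan.py 500 0 260 -22 0
```

```text
clock: 2.1
position: [341.4, -497.8, 220.7]
tool_rot: [3.031, 0.825, 0.0]
wrist_force: [0.5, -0.2, -0.7]
grip_width: 94.2
finger_force: 0.0
clock: 2.6
position: [452.3, -416.9, 230.5]
tool_rot: [-2.851, -1.053, -0.351]
wrist_force: [0.1, -1.0, -0.7]
grip_width: 93.8
finger_force: 0.0
n 9 t 2.6 joints [-1.04  0.14  1.65  0.24  1.4  -0.22] grasp [ 448.8 -419.8  248.8]
rot/row [0.007, -0.027, -0.053]
[0.0334, -0.0318, 0.007]
[0.0352, -0.0299, 0.0063]
[0.0369, -0.028, 0.0056]
[0.0385, -0.0259, 0.0047]
[0.0399, -0.0238, 0.0039]
[0.0412, -0.0216, 0.003]
[0.0424, -0.0194, 0.002]
[0.0434, -0.0171, 0.001]
[0.0442, -0.0148, -0.0001]
```

```bash
python3 plan.py 480 0 240 -22 -25
```

```text
n 9 t 2.6 joints [-1.04  0.14  1.65  0.24  1.4  -0.22] grasp [ 448.8 -419.8  248.8]
rot/row [-0.005, -0.074, -0.054]
[0.0305, -0.0328, 0.0084]
[0.0328, -0.0311, 0.0059]
[0.0348, -0.0293, 0.0032]
[0.0364, -0.0274, 0.0005]
[0.0378, -0.0254, -0.0024]
[0.0388, -0.0233, -0.0054]
[0.0395, -0.0211, -0.0084]
[0.0399, -0.0189, -0.0114]
[0.0399, -0.0167, -0.0145]
```

```bash
python3 -m creep '{"hand":[0.094,0.094,0.094,0.094,0.094],"translation":[[0.0305,-0.033,0.008],[0.033,-0.031,0.006],[0.035,-0.029,0.003],[0.0365,-0.027,0],[0.038,-0.025,-0.002]],"delta_rot":[[-0.005,-0.074,-0.054],[-0.005,-0.074,-0.054],[-0.005,-0.074,-0.054],[-0.005,-0.074,-0.054],[-0.005,-0.074,-0.054]]}' >/dev/null
python3 -m creep '{"hand":[0.094,0.094,0.094,0.094],"translation":[[0.039,-0.023,-0.005],[0.0395,-0.021,-0.008],[0.04,-0.019,-0.011],[0.04,-0.017,-0.014]],"delta_rot":[[-0.005,-0.074,-0.054],[-0.005,-0.074,-0.054],[-0.005,-0.074,-0.054],[-0.005,-0.074,-0.054]]}'
python3 plan.py 450 180 140 -22 -45
```

```text
clock: 3.5
position: [478.2, -8.3, 221.1]
tool_rot: [2.366, 1.588, -0.531]
wrist_force: [1.5, 0.1, 0.1]
grip_width: 94.0
finger_force: 0.0
n 5 t 3.5 joints [-0.02 -0.02  1.86 -0.41  1.47  0.45] grasp [481.3  -0.9 238.1]
rot/row [-0.001, -0.069, -0.001]
[0.0353, -0.0195, 0.0043]
[0.0355, -0.0194, 0.0018]
[0.0355, -0.0194, -0.0006]
[0.0354, -0.0194, -0.0031]
[0.0351, -0.0194, -0.0055]
```

```bash
python3 -m creep '{"hand":[0.094,0.094,0.094,0.094,0.094],"translation":[[0.0355,-0.0195,0.004],[0.0355,-0.0195,0.002],[0.0355,-0.0195,-0.0005],[0.0355,-0.0195,-0.003],[0.035,-0.0195,-0.0055]],"delta_rot":[[0,-0.069,0],[0,-0.069,0],[0,-0.069,0],[0,-0.069,0],[0,-0.069,0]]}'
python3 - <<'E'
from h import *
d=cam("side"); im=d["frame"][:,:,::-1].copy(); cv2.imwrite("pics/above.png",im)
E
python3 plan.py 450 180 49 -22 -45 4
```

```text
clock: 4.0
position: [444.9, 168.1, 125.9]
tool_rot: [2.131, 1.429, -0.885]
wrist_force: [0.3, -0.3, 1.3]
grip_width: 94.0
finger_force: 0.0
n 4 t 4.05 joints [ 0.42  0.39  1.71 -0.51  1.66  0.92] grasp [446.7 183.8 132.9]
rot/row [-0.002, 0.001, 0.002]
[0.0145, 0.0014, 0.0151]
[0.0145, 0.0014, 0.0152]
[0.0145, 0.0013, 0.0152]
[0.0145, 0.0012, 0.0152]
```

View pics/above.png

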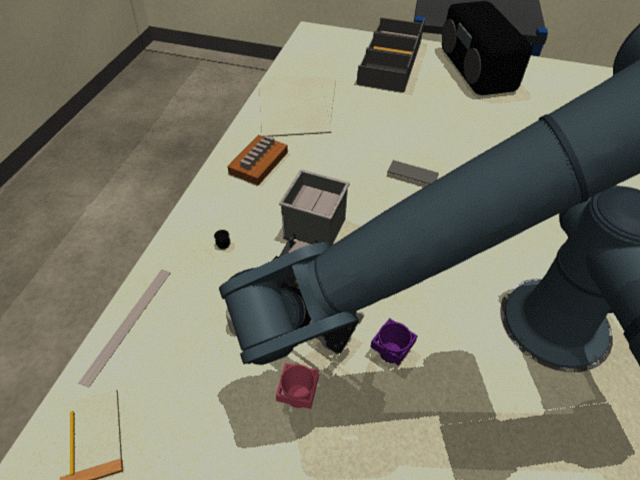

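The arm is above the grey cup, leaning, with the wrist at (260,310) and pink (298,386) and purple (393,342) clear of it. Descending.

```bash
python3 -m creep '{"hand":[0.094,0.094,0.094,0.094,0.094],"translation":[[0.0145,0.0013,0.015],[0.0145,0.0013,0.015],[0.0145,0.0013,0.015],[0.012,0.0013,0.012],[0,0,0]],"delta_rot":[[0,0,0],[0,0,0],[0,0,0],[0,0,0],[0,0,0]]}'
python3 plan.py 450 180 49 -22 -45
```

```text
clock: 4.55
position: [448.0, 163.0, 44.7]
tool_rot: [2.132, 1.431, -0.89]
wrist_force: [-0.8, -0.8, 0.1]
grip_width: 93.7
finger_force: 0.0
n 1 t 4.55 joints [ 0.4   0.51  1.71 -0.52  1.55  0.97] grasp [453.1 175.3  58. ]
rot/row [-0.01, 0.001, -0.001]
[0.0087, -0.0044, 0.0042]
```

```bash
python3 -m creep '{"hand":[0.094,0.094],"translation":[[0.0085,-0.0045,0.004],[0,0,0]],"delta_rot":[[-0.01,0,0],[0,0,0]]}'
python3 -m creep '{"hand":[0.05,0.05,0.05,0.05,0.05],"translation":[[0,0,0],[0,0,0],[0,0,0],[0,0,0],[0,0,0]],"delta_rot":[[0,0,0],[0,0,0],[0,0,0],[0,0,0],[0,0,0]]}' 30
python3 -m creep '{"hand":[0.05,0.05,0.05],"translation":[[0,0,0],[-0.007,0,-0.007],[-0.007,0,-0.007]],"delta_rot":[[0,0,0],[0,0,0],[0,0,0]]}'
python3 plan.py 520 40 240 -14 -30
```

```text
clock: 4.75
position: [445.9, 168.9, 37.7]
tool_rot: [2.125, 1.433, -0.875]
wrist_force: [-0.2, 0.2, -0.1]
grip_width: 94.2
finger_force: 0.0
clock: 5.25
position: [446.2, 168.5, 38.3]
tool_rot: [2.126, 1.431, -0.876]
wrist_force: [-1.5, 0.5, 2.8]
grip_width: 65.4
finger_force: 30.0
clock: 5.55
position: [446.2, 168.3, 57.7]
tool_rot: [2.126, 1.432, -0.875]
wrist_force: [-0.5, -0.1, -2.6]
grip_width: 66.0
finger_force: 30.0
n 5 t 5.55 joints [ 0.41  0.49  1.71 -0.52  1.56  0.97] grasp [451.1 180.6  71. ]
rot/row [-0.016, 0.052, -0.023]
[-0.0376, 0.0237, -0.0093]
[-0.0376, 0.023, -0.0108]
[-0.0375, 0.0223, -0.0124]
[-0.0374, 0.0217, -0.014]
[-0.0371, 0.0211, -0.0156]
```

```bash
python3 -m creep '{"hand":[0.05,0.05,0.05,0.05,0.05],"translation":[[-0.018,0,-0.018],[-0.021,0,-0.021],[-0.021,0,-0.021],[-0.021,0,-0.021],[-0.021,0,-0.021]],"delta_rot":[[0,0,0],[0,0,0],[0,0,0],[0,0,0],[0,0,0]]}'
python3 plan.py 578 -82 215 -8 -45 7
```

```text
clock: 6.05
position: [445.6, 168.3, 203.6]
tool_rot: [2.127, 1.432, -0.873]
wrist_force: [0.3, 0.1, -2.8]
grip_width: 65.8
finger_force: 30.0
n 7 t 6.05 joints [ 0.41  0.28  1.68 -0.53  1.77  0.85] grasp [450.6 180.6 217. ]
rot/row [-0.024, -0.0, -0.025]
[-0.0195, 0.0314, 0.02]
[-0.0203, 0.0304, 0.0207]
[-0.021, 0.0294, 0.0214]
[-0.0217, 0.0283, 0.0222]
[-0.0224, 0.0272, 0.0228]
[-0.0231, 0.0261, 0.0235]
[-0.0237, 0.0249, 0.0241]
```

```bash
python3 -m creep '{"hand":[0.05,0.05,0.05,0.05,0.05],"translation":[[-0.0195,0.0315,0.02],[-0.02,0.0305,0.0205],[-0.021,0.0295,0.0215],[-0.0215,0.0285,0.022],[-0.0225,0.027,0.023]],"delta_rot":[[-0.024,0,-0.025],[-0.024,0,-0.025],[-0.024,0,-0.025],[-0.024,0,-0.025],[-0.024,0,-0.025]]}'>/dev/null
python3 -m creep '{"hand":[0.05,0.05,0.05],"translation":[[-0.023,0.026,0.0235],[-0.0235,0.025,0.024],[0,0,0]],"delta_rot":[[-0.024,0,-0.025],[-0.024,0,-0.025],[0,0,0]]}'
python3 plan.py 578 -82 205 -8 5
python3 - <<'E'
from h import *
for c in("side","scene"): cv2.imwrite(f"pics/pre_{c}.png",cam(c)["frame"][:,:,::-1])
E
```

```text
clock: 6.85
position: [576.9, -98.5, 200.3]
tool_rot: [1.904, 1.644, -0.787]
wrist_force: [-0.5, 0.4, -1.8]
grip_width: 66.1
finger_force: 30.0
n 6 t 6.85 joints [-0.03  0.25  1.72 -0.8   1.37  0.37] grasp [578.8 -85.3 213.6]
rot/row [-0.0, 0.145, -0.001]
[0.0038, -0.0002, -0.0005]
[0.0038, -0.0002, 0.0001]
[0.0038, -0.0002, 0.0006]
[0.0036, -0.0002, 0.0012]
[0.0034, -0.0002, 0.0017]
[0.0032, -0.0002, 0.0022]
```

View pics/pre_scene.png

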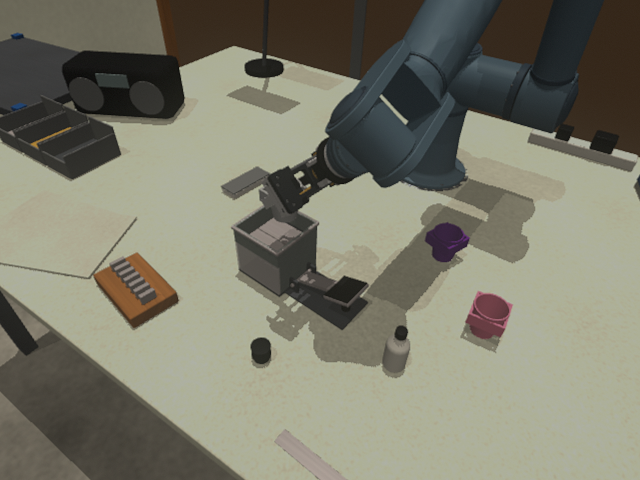

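Scene: the cup hangs over the pan at about (285,205), with nothing in its way. Tipping in stages.

```bash
python3 -m creep '{"hand":[0.05,0.05,0.05,0.05,0.05],"translation":[[0.004,0,-0.0005],[0.004,0,0],[0.004,0,0.0005],[0.0035,0,0.001],[0.0035,0,0.0015]],"delta_rot":[[0,0.145,0],[0,0.145,0],[0,0.145,0],[0,0.145,0],[0,0.145,0]]}'
python3 plan.py 578 -82 180 -8 40 6
```

```text
clock: 7.45
position: [578.9, -77.4, 189.3]
tool_rot: [2.343, 2.038, -0.062]
wrist_force: [0.2, 1.1, -2.8]
grip_width: 65.8
finger_force: 30.0
n 6 t 7.45 joints [-0.3   0.11  1.74 -0.05  1.28 -0.15] grasp [579.1 -76.4 208.1]
rot/row [0.0, 0.125, 0.0]
[0.0014, -0.0001, 0.0039]
[0.0009, -0.0, 0.004]
[0.0004, -0.0, 0.0041]
[-0.0001, -0.0, 0.0041]
[-0.0006, -0.0, 0.0041]
[-0.0011, -0.0, 0.004]
```

```bash
python3 -m creep '{"hand":[0.05,0.05,0.05,0.05,0.05],"translation":[[0.0015,0,0.004],[0.001,0,0.004],[0.0005,0,0.004],[0,0,0.004],[-0.0005,0,0.004]],"delta_rot":[[0,0.12,0],[0,0.12,0],[0,0.12,0],[0,0.12,0],[0,0.12,0]]}'
python3 plan.py 578 -82 178 -8 62 5
```

```text
clock: 7.95
position: [579.5, -72.1, 169.2]
tool_rot: [-2.057, -1.79, -0.575]
wrist_force: [0.2, 0.4, -2.8]
grip_width: 65.9
finger_force: 30.0
n 5 t 7.95 joints [-0.56  0.21  1.75  0.5   1.44 -0.55] grasp [578.2 -81.8 185.3]
rot/row [-0.0, 0.108, 0.0]
[0.0011, -0.0, 0.0007]
[0.0011, -0.0, 0.0008]
[0.001, -0.0, 0.0009]
[0.0009, -0.0, 0.001]
[0.0007, -0.0, 0.0011]
```

```bash
python3 -m creep '{"hand":[0.05,0.05,0.05,0.05,0.05],"translation":[[0.001,0,0.001],[0.001,0,0.001],[0.001,0,0.001],[0.001,0,0.001],[0.001,0,0.001]],"delta_rot":[[0,0.08,0],[0,0.08,0],[0,0.08,0],[0,0.06,0],[0,0.06,0]]}'
python3 plan.py 578 -82 177 -8 80 5
```

```text
clock: 8.45
position: [580.2, -65.1, 167.7]
tool_rot: [-1.815, -1.578, -0.877]
wrist_force: [-0.3, -0.1, -3.3]
grip_width: 65.8
finger_force: 30.0
n 5 t 8.45 joints [-0.66  0.34  1.73  0.75  1.62 -0.7 ] grasp [578.2 -79.7 179.4]
rot/row [-0.0, 0.099, -0.0]
[0.0011, 0.0, -0.0005]
[0.0012, 0.0, -0.0004]
[0.0012, 0.0, -0.0003]
[0.0012, 0.0, -0.0002]
[0.0012, 0.0, -0.0]
```

```bash
python3 -m creep '{"hand":[0.05,0.05,0.05,0.05,0.05],"translation":[[0.001,0,0],[0.001,0,0],[0.001,0,0],[0.001,0,0],[0.001,0,0]],"delta_rot":[[0,0.05,0],[0,0.05,0],[0,0.05,0],[0,0.05,0],[0,0.05,0]]}'
python3 -m creep '{"hand":[0.05,0.05,0.05,0.05,0.05],"translation":[[0.001,0,0],[0.001,0,0],[0.001,0,0],[0.001,0,0],[0.001,0,0]],"delta_rot":[[0,0.05,0],[0,0.05,0],[0,0.05,0],[0,0.05,0],[0,0.05,0]]}'
python3 plan.py 578 -82 177 -8 88 5
python3 - <<'E'
from h import *
for c in("side","scene"):
    d=cam(c);cv2.imwrite(f"pics/pour_{c}.png",cv2.resize(d["frame"][100:300,180:446,::-1],None,fx=3,fy=3))
E
```

```text
clock: 8.95
position: [580.9, -62.7, 172.2]
tool_rot: [-1.633, -1.419, -1.061]
wrist_force: [0.2, 0.7, -2.7]
grip_width: 65.8
finger_force: 30.0
clock: 9.45
position: [581.3, -62.0, 176.9]
tool_rot: [-1.442, -1.251, -1.221]
wrist_force: [0.2, -0.3, -1.9]
grip_width: 66.0
finger_force: 30.0
n 5 t 9.45 joints [-0.73  0.56  1.68  1.05  1.9  -0.81] grasp [578.6 -80.4 180. ]
rot/row [0.0, 0.026, -0.0]
[-0.0002, -0.0001, -0.0003]
[-0.0002, -0.0001, -0.0003]
[-0.0002, -0.0001, -0.0003]
[-0.0001, -0.0001, -0.0003]
[-0.0001, -0.0001, -0.0003]
```

View pics/pour_side.png

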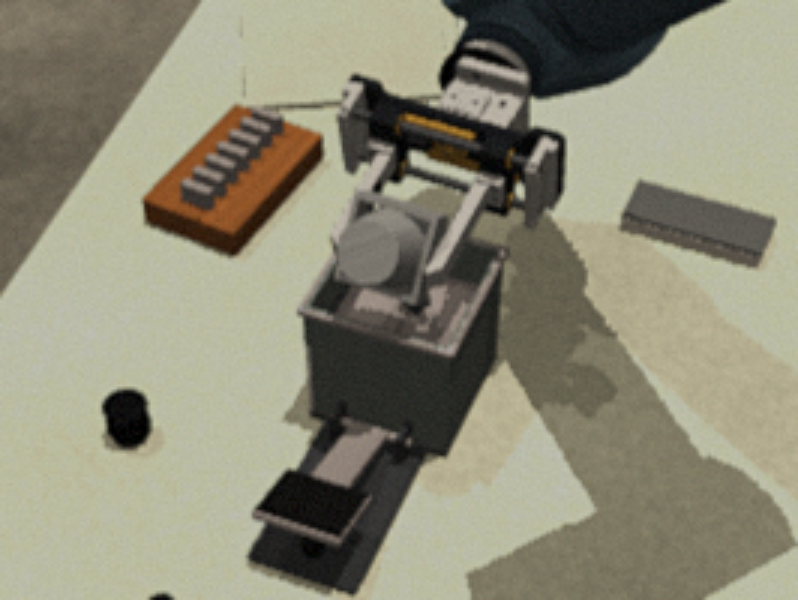

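The cup is inverted over the pan at about (375,245), and a dark slug shows in the pan near (415,300). I'll tip a bit further and check that the cup is empty by weight.

```bash
python3 -m creep '{"hand":[0.05,0.05,0.05,0.05,0.05],"translation":[[0,0,0],[0,0,0],[0,0,0],[0,0,0],[0,0,0]],"delta_rot":[[0,0.06,0],[0,0.06,0],[0,0.06,0],[0,0,0],[0,0,0]]}'
python3 -m creep '{"hand":[0.05,0.05,0.05,0.05],"translation":[[0,0,0],[0,0,0],[0,0,0],[0,0,0]],"delta_rot":[[0,0,0],[0,0,0],[0,0,0],[0,0,0]]}'|grep wrist
python3 - <<'E'
from h import *
F=[]
for i in range(12):
    d=cam("scene" if i%2 else "side"); F.append(bot.get_obs()["wrist_force"])
print(np.mean(F,0),np.std(F,0)/12**.5)
for c in("side","scene"): print(c,[(round(m["score"],2),m["centre"],m["region"].sum()) for m in models.masks_of(c,"slug0")])
E
python3 plan.py 578 -82 178 -8 88 5
```

```text
clock: 10.05
position: [581.4, -62.0, 176.9]
tool_rot: [-1.305, -1.132, -1.317]
wrist_force: [0.1, -0.1, -1.6]
grip_width: 65.7
finger_force: 30.0
wrist_force: [0.6, -0.3, -2.1]
[-0.13827022  0.05349239 -1.59008324] [0.15355812 0.13441466 0.14403608]
side [(0.6, [335.2, 193.8], np.int64(20))]
scene [(0.42, [266.4, 229.4], np.int64(68))]
n 5 t 11.15 joints [-0.74  0.65  1.66  1.15  2.   -0.83] grasp [578.6 -80.5 176.6]
rot/row [0.0, -0.009, -0.0]
[0.0001, -0.0001, -0.0003]
[0.0001, -0.0001, -0.0003]
[0.0001, -0.0001, -0.0003]
[0.0001, -0.0001, -0.0003]
[0.0001, -0.0001, -0.0003]
```

```bash
python3 -m creep '{"hand":[0.05,0.05],"translation":[[0.03,0,0],[0.035,0,0]],"delta_rot":[[0,0,0],[0,0,0]]}'>/dev/null
python3 plan.py 515 40 225 -14 15 10
```

```text
n 10 t 11.35 joints [-0.74  0.54  1.68  1.19  2.04 -0.73] grasp [578.  -80.8 241.1]
rot/row [-0.009, -0.132, 0.006]
[-0.0036, -0.0079, 0.0096]
[-0.0024, -0.0079, 0.01]
[-0.0011, -0.008, 0.0101]
[0.0002, -0.0081, 0.0101]
[0.0015, -0.0082, 0.0099]
[0.0027, -0.0083, 0.0096]
[0.0039, -0.0084, 0.009]
[0.005, -0.0085, 0.0084]
[0.006, -0.0086, 0.0076]
[0.0069, -0.0087, 0.0067]
```

```bash
python3 -m creep '{"hand":[0.05,0.05,0.05,0.05,0.05],"translation":[[-0.0035,-0.008,0.0095],[-0.0025,-0.008,0.01],[-0.001,-0.008,0.01],[0,-0.008,0.01],[0.0015,-0.008,0.01]],"delta_rot":[[-0.009,-0.132,0.006],[-0.009,-0.132,0.006],[-0.009,-0.132,0.006],[-0.009,-0.132,0.006],[-0.009,-0.132,0.006]]}'>/dev/null
python3 -m creep '{"hand":[0.05,0.05,0.05,0.05,0.05],"translation":[[0.0025,-0.0085,0.0095],[0.004,-0.0085,0.009],[0.005,-0.0085,0.0085],[0.006,-0.0085,0.0075],[0.007,-0.0085,0.0065]],"delta_rot":[[-0.009,-0.132,0.006],[-0.009,-0.132,0.006],[-0.009,-0.132,0.006],[-0.009,-0.132,0.006],[-0.009,-0.132,0.006]]}'
python3 plan.py 450 180 160 -22 -45 8
```

```text
clock: 12.35
position: [516.6, 44.1, 207.5]
tool_rot: [-2.341, -1.834, -0.308]
wrist_force: [0.9, 1.2, -1.7]
grip_width: 65.7
finger_force: 30.0
n 8 t 12.35 joints [-0.28 -0.11  1.95  0.26  1.32 -0.1 ] grasp [515.3  39.5 225.7]
rot/row [0.006, -0.13, 0.018]
[0.0105, -0.0125, 0.0105]
[0.0116, -0.0126, 0.0091]
[0.0125, -0.0128, 0.0077]
[0.0131, -0.0129, 0.0061]
[0.0136, -0.0131, 0.0044]
[0.0138, -0.0134, 0.0027]
[0.0138, -0.0136, 0.001]
[0.0136, -0.0138, -0.0007]
```

```bash
python3 -m creep '{"hand":[0.05,0.05,0.05,0.05,0.05],"translation":[[0.0105,-0.0125,0.0105],[0.0115,-0.0125,0.009],[0.0125,-0.013,0.0075],[0.013,-0.013,0.006],[0.0135,-0.013,0.0045]],"delta_rot":[[0.006,-0.13,0.018],[0.006,-0.13,0.018],[0.006,-0.13,0.018],[0.006,-0.13,0.018],[0.006,-0.13,0.018]]}'>/dev/null
python3 -m creep '{"hand":[0.05,0.05,0.05,0.05],"translation":[[0.014,-0.0135,0.0025],[0.014,-0.0135,0.001],[0.0135,-0.014,-0.0005],[0,0,0]],"delta_rot":[[0.006,-0.13,0.018],[0.006,-0.13,0.018],[0.006,-0.13,0.018],[0,0,0]]}'
python3 plan.py 450 180 58 -22 -45 4
python3 - <<'E'
from h import *
d=cam("side");u=proj(d,[575,-112,100])[0].astype(int);print(u)
cv2.imwrite("pics/pan.png",cv2.resize(d["frame"][u[1]-60:u[1]+60,u[0]-80:u[0]+80,::-1],None,fx=5,fy=5,interpolation=2))
E
```

```text
clock: 13.25
position: [442.2, 169.8, 142.1]
tool_rot: [2.124, 1.441, -0.893]
wrist_force: [-0.6, 0.4, -1.8]
grip_width: 66.0
finger_force: 30.0
n 4 t 13.25 joints [ 0.42  0.36  1.7  -0.51  1.69  0.9 ] grasp [447.3 182.1 155.3]
rot/row [-0.002, 0.001, 0.002]
[0.0171, 0.0011, 0.0173]
[0.0171, 0.0011, 0.0173]
[0.0171, 0.001, 0.0173]
[0.0171, 0.0009, 0.0174]
[315 199]
```

View pics/pan.png

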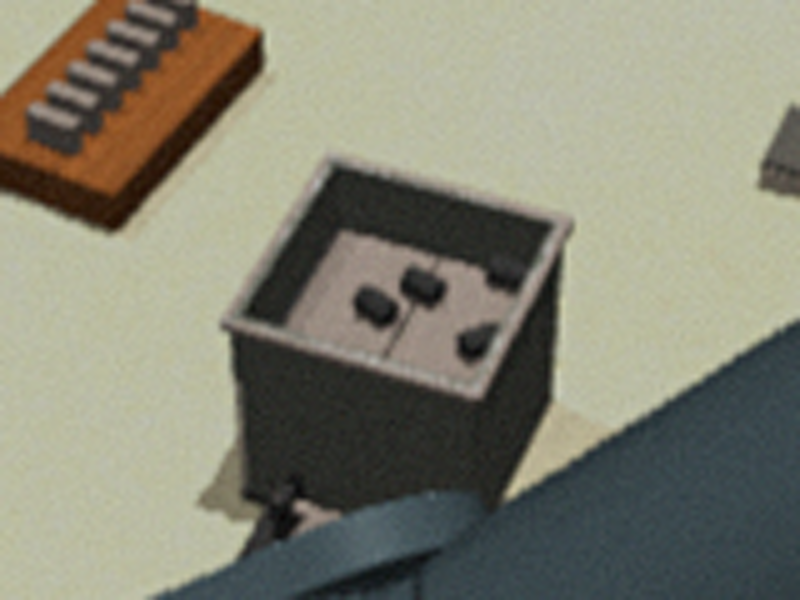

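All four slugs lie in the pan, at (375,305), (422,285), (505,272) and (478,340) in the crop. Setting the cup down.

```bash
python3 -m creep '{"hand":[0.05,0.05,0.05,0.05,0.05],"translation":[[0.0165,0.001,0.0165],[0.0165,0.001,0.0165],[0.0165,0.001,0.0165],[0.016,0.001,0.016],[0,0,0]],"delta_rot":[[0,0,0],[0,0,0],[0,0,0],[0,0,0],[0,0,0]]}'
python3 plan.py 450 180 52 -22 -45
```

```text
clock: 13.8
position: [447.5, 165.2, 53.2]
tool_rot: [2.133, 1.435, -0.885]
wrist_force: [-0.2, 0.1, -2.4]
grip_width: 65.8
finger_force: 30.0
n 1 t 13.8 joints [ 0.41  0.5   1.71 -0.51  1.56  0.97] grasp [452.6 177.5  66.6]
rot/row [-0.008, -0.003, 0.001]
[0.0112, -0.0032, 0.0094]
```

```bash
python3 -m creep '{"hand":[0.05,0.05,0.05],"translation":[[0.005,-0.0015,0.005],[0.004,-0.0015,0.004],[0,0,0]],"delta_rot":[[-0.008,-0.003,0],[0,0,0],[0,0,0]]}'
python3 plan.py 450 180 52 -22 -45
```

```text
clock: 14.1
position: [445.8, 167.9, 41.8]
tool_rot: [2.123, 1.435, -0.875]
wrist_force: [0.3, 0.1, -1.5]
grip_width: 65.9
finger_force: 30.0
n 1 t 14.1 joints [ 0.42  0.51  1.71 -0.52  1.54  0.98] grasp [450.7 180.3  55.1]
rot/row [0.004, -0.002, 0.0]
[0.0018, -0.0006, 0.0026]
```

```bash
python3 -m creep '{"hand":[0.05,0.05],"translation":[[0.0015,0,0.0015],[0,0,0]],"delta_rot":[[0,0,0],[0,0,0]]}'
python3 -m creep '{"hand":[0.05,0.05],"translation":[[0.001,0,0.001],[0,0,0]],"delta_rot":[[0,0,0],[0,0,0]]}'
```

```text
clock: 14.3
position: [446.1, 168.0, 39.6]
tool_rot: [2.123, 1.435, -0.875]
wrist_force: [-0.9, 0.2, -1.0]
grip_width: 65.7
finger_force: 30.0
clock: 14.5
position: [446.2, 168.0, 38.3]
tool_rot: [2.123, 1.435, -0.875]
wrist_force: [0.2, 0.6, 1.6]
grip_width: 65.8
finger_force: 30.0
```

```bash
python3 -m creep '{"hand":[0.094,0.094,0.094,0.094,0.094],"translation":[[0,0,0],[0,0,0],[0,0,0],[0,0,0],[0,0,0]],"delta_rot":[[0,0,0],[0,0,0],[0,0,0],[0,0,0],[0,0,0]]}'
python3 -m creep '{"hand":[0.094,0.094,0.094,0.094,0.094],"translation":[[-0.01,0,-0.01],[-0.02,0,-0.02],[-0.03,0,-0.03],[-0.03,0,-0.03],[-0.03,0,-0.03]],"delta_rot":[[0,0,0],[0,0,0],[0,0,0],[0,0,0],[0,0,0]]}'
python3 plan.py 596 66 200 -5 0 8
```

```text
clock: 15.0
position: [445.9, 167.9, 38.0]
tool_rot: [2.123, 1.435, -0.876]
wrist_force: [-0.2, 0.2, -1.0]
grip_width: 94.2
finger_force: 0.0
clock: 15.5
position: [445.2, 167.8, 210.3]
tool_rot: [2.123, 1.435, -0.875]
wrist_force: [0.5, 0.6, -0.5]
grip_width: 94.3
finger_force: 0.0
n 8 t 15.5 joints [ 0.42  0.27  1.68 -0.53  1.78  0.84] grasp [450.1 180.2 223.6]
rot/row [-0.014, 0.097, -0.035]
[-0.0008, 0.0222, 0.006]
[-0.0022, 0.0221, 0.0062]
[-0.0035, 0.0219, 0.0062]
[-0.0049, 0.0217, 0.0061]
[-0.0062, 0.0214, 0.0059]
[-0.0075, 0.0211, 0.0055]
[-0.0088, 0.0207, 0.005]
[-0.0099, 0.0203, 0.0044]
```

```bash
python3 -m creep '{"hand":[0,0,0,0,0],"translation":[[-0.001,0.022,0.006],[-0.002,0.022,0.006],[-0.0035,0.022,0.006],[-0.005,0.0215,0.006],[-0.006,0.0215,0.006]],"delta_rot":[[-0.014,0.097,-0.035],[-0.014,0.097,-0.035],[-0.014,0.097,-0.035],[-0.014,0.097,-0.035],[-0.014,0.097,-0.035]]}'>/dev/null
python3 -m creep '{"hand":[0,0,0,0],"translation":[[-0.0075,0.021,0.0055],[-0.009,0.021,0.005],[-0.01,0.02,0.0045],[0,0,0]],"delta_rot":[[-0.014,0.097,-0.035],[-0.014,0.097,-0.035],[-0.014,0.097,-0.035],[0,0,0]]}'
python3 plan.py 591 68 93 -5 0 3
python3 - <<'E'
from h import *
for c,u in(("side",(332,327)),("scene",(425,278))):
    d=cam(c); m=min(models.masks_of(c,"cup"),key=lambda m:np.hypot(*(np.array(m["centre"])-u)))
    print(c,m["score"],fit([(d,m["region"])],CUP,(450,180),[-.8,-.4,0]))
cv2.imwrite("pics/cupdown.png",cam("side")["frame"][:,:,::-1])
E
```

```text
clock: 16.4
position: [597.0, 62.7, 179.7]
tool_rot: [2.319, 2.117, -0.003]
wrist_force: [1.0, 0.1, 0.5]
grip_width: 25.5
finger_force: 0.0
n 3 t 16.4 joints [-0.08  0.15  1.71 -0.    1.28  0.01] grasp [597.   62.8 198.5]
rot/row [-0.0, 0.001, -0.001]
[0.0017, -0.0022, 0.0352]
[0.0016, -0.0022, 0.0352]
[0.0016, -0.0022, 0.0352]
side 0.68 (array([ 4.51024e+02,  1.78557e+02, -3.75000e-01]), np.float64(0.007))
scene 0.81 (array([ 4.51266e+02,  1.79321e+02, -3.37000e-01]), np.float64(0.01))
```

View pics/cupdown.png

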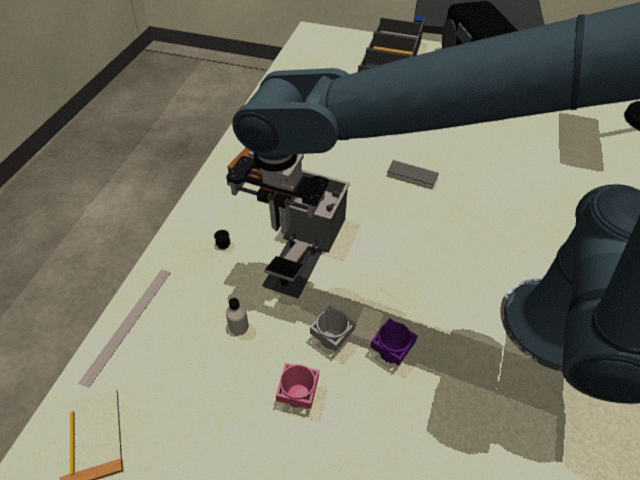

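The grey cup stands upright and empty at (333,326), and the bystanders are unmoved. The gripper is above the pedal at (285,268). Going down to just above the tread.

```bash
python3 -m creep '{"hand":[0,0,0,0],"translation":[[0.0017,-0.002,0.035],[0.0016,-0.002,0.035],[0.0016,-0.002,0.035],[0,0,0]],"delta_rot":[[0,0,0],[0,0,0],[0,0,0],[0,0,0]]}'
python3 plan.py 591 69 49 -5 0 5
```

```text
clock: 17.05
position: [585.4, 73.0, 68.6]
tool_rot: [-2.308, -2.121, 0.017]
wrist_force: [-1.0, 0.6, -0.1]
grip_width: 0.5
finger_force: 0.0
n 5 t 17.05 joints [-0.07  0.28  1.79 -0.    1.09  0.02] grasp [585.6  73.1  87.4]
rot/row [-0.003, 0.001, 0.001]
[-0.0007, 0.0013, 0.0077]
[-0.0007, 0.0013, 0.0077]
[-0.0007, 0.0012, 0.0077]
[-0.0007, 0.0012, 0.0077]
[-0.0007, 0.0012, 0.0077]
```

```bash
python3 -m creep '{"hand":[0,0,0,0,0],"translation":[[0,0.001,0.008],[0,0.001,0.008],[0,0.001,0.008],[0,0.001,0.008],[0,0,0.005]],"delta_rot":[[0,0,0],[0,0,0],[0,0,0],[0,0,0],[0,0,0]]}'
python3 -m creep '{"hand":[0,0],"translation":[[0,0,0.001],[0,0,0]],"delta_rot":[[0,0,0],[0,0,0]]}'
```

```text
clock: 17.55
position: [596.1, 71.8, 38.6]
tool_rot: [2.315, 2.121, 0.001]
wrist_force: [-2.5, 4.0, 8.9]
grip_width: 0.5
finger_force: 4.0
clock: 17.75
position: [596.1, 71.9, 38.1]
tool_rot: [2.315, 2.121, 0.001]
wrist_force: [-2.3, 4.6, 7.4]
grip_width: 0.3
finger_force: 4.0
```

```bash
python3 -m creep '{"hand":[0,0,0],"translation":[[0,0,0.003],[0,0,0.003],[0,0,0]],"delta_rot":[[0,0,0],[0,0,0],[0,0,0]]}'
python3 -m creep '{"hand":[0,0,0],"translation":[[0,0,0.002],[0,0,0.001],[0,0,0]],"delta_rot":[[0,0,0],[0,0,0],[0,0,0]]}'
```

```text
clock: 18.05
position: [596.3, 72.3, 32.3]
tool_rot: [2.315, 2.121, 0.003]
wrist_force: [-2.2, 5.8, 10.4]
grip_width: 0.6
finger_force: 4.6
clock: 18.35
position: [596.4, 72.4, 29.6]
tool_rot: [2.315, 2.121, 0.003]
wrist_force: [-2.2, 6.2, 9.2]
grip_width: 0.2
finger_force: 5.0
```

```bash
python3 -m creep '{"hand":[0,0],"translation":[[0,0,0.0015],[0,0,0]],"delta_rot":[[0,0,0],[0,0,0]]}'|grep -E "pos|wrist"
python3 -m creep '{"hand":[0,0],"translation":[[0,0,0.001],[0,0,0]],"delta_rot":[[0,0,0],[0,0,0]]}'|grep -E "pos|wrist"
```

```text
position: [596.4, 72.5, 28.4]
wrist_force: [-3.0, 7.6, 10.6]
position: [596.5, 72.5, 28.2]
wrist_force: [-6.2, 7.2, 15.9]
```

Force is rising, so that's the stop. A touch more, then hold.

```bash
python3 -m creep '{"hand":[0,0,0,0,0],"translation":[[0,0,0.001],[0,0,0],[0,0,0],[0,0,0],[0,0,0]],"delta_rot":[[0,0,0],[0,0,0],[0,0,0],[0,0,0],[0,0,0]]}'|grep -E "pos|wrist"
python3 -m creep '{"hand":[0,0,0,0,0],"translation":[[0,0,0],[0,0,0],[0,0,0],[0,0,0],[0,0,0]],"delta_rot":[[0,0,0],[0,0,0],[0,0,0],[0,0,0],[0,0,0]]}'|grep -E "pos|wrist"
python3 - <<'E'
from h import *
d=cam("scene");u=proj(d,[575,-112,90])[0].astype(int)
d2=cam("side");v=proj(d2,[575,-112,90])[0].astype(int)
f=lambda d,u:cv2.resize(d["frame"][u[1]-60:u[1]+60,u[0]-40:u[0]+40,::-1],None,fx=5,fy=5,interpolation=2)
cv2.imwrite("pics/open.png",np.hstack([f(d,u),f(d2,v)]))
E
```

```text
position: [596.5, 72.5, 28.1]
wrist_force: [-8.4, 6.5, 21.2]
position: [596.5, 72.5, 28.1]
wrist_force: [-9.0, 6.8, 22.0]
```

View pics/open.png

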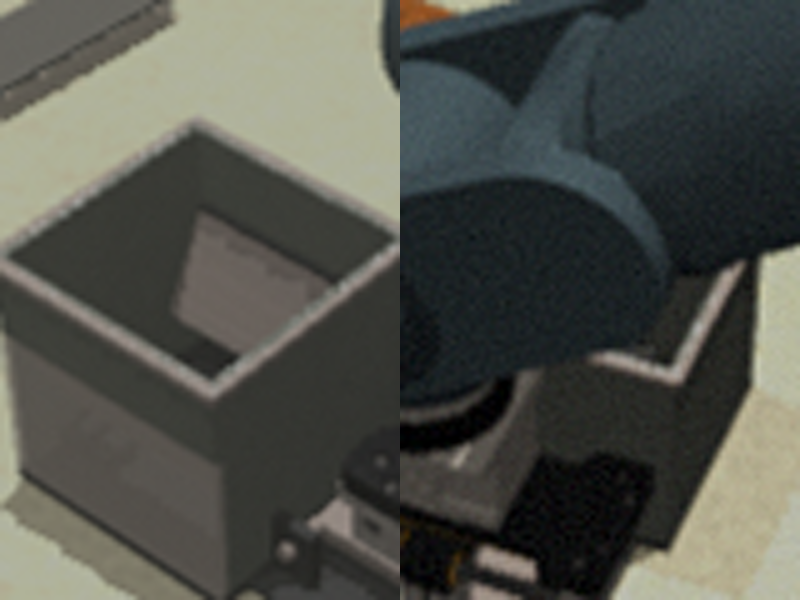

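The flaps are wide open (left crop, near (240,290)) and no slugs are left on them. Releasing the pedal slowly and backing off.

```bash
python3 -m creep '{"hand":[0,0,0,0,0],"translation":[[0,0,-0.01],[0,0,-0.012],[0,0,-0.012],[0,0,-0.015],[0,0,-0.03]],"delta_rot":[[0,0,0],[0,0,0],[0,0,0],[0,0,0],[0,0,0]]}'>/dev/null
python3 -m creep '{"hand":[0,0,0,0,0],"translation":[[-0.01,-0.03,-0.035],[-0.02,-0.04,-0.02],[0.0,-0.045,-0.01],[0,-0.045,0],[0,0,0]],"delta_rot":[[0,0,0],[0,0,0],[0,0,0],[0,0,0],[0,0,0]]}'
python3 -m creep '{"hand":[0,0,0,0,0],"translation":[[0,0,0],[0,0,0],[0,0,0],[0,0,0],[0,0,0]],"delta_rot":[[0,0,0],[0,0,0],[0,0,0],[0,0,0],[0,0,0]]}'
python3 - <<'E'
from h import *
d=cam("scene");u=proj(d,[575,-112,90])[0].astype(int)
d2=cam("side");v=proj(d2,[575,-112,90])[0].astype(int)
f=lambda d,u:cv2.resize(d["frame"][u[1]-60:u[1]+90,u[0]-40:u[0]+60,::-1],None,fx=4,fy=4,interpolation=2)
cv2.imwrite("pics/end.png",np.hstack([f(d,u),f(d2,v-[30,0])]))
E
```

```text
clock: 20.85
position: [427.3, 56.4, 166.2]
tool_rot: [-2.314, -2.122, 0.007]
wrist_force: [-0.6, 0.3, -1.6]
grip_width: 0.3
finger_force: 0.0
clock: 21.35
position: [432.9, 55.2, 167.4]
tool_rot: [2.316, 2.123, -0.006]
wrist_force: [1.0, -0.5, -0.8]
grip_width: 0.5
finger_force: 0.0
```

View pics/end.png

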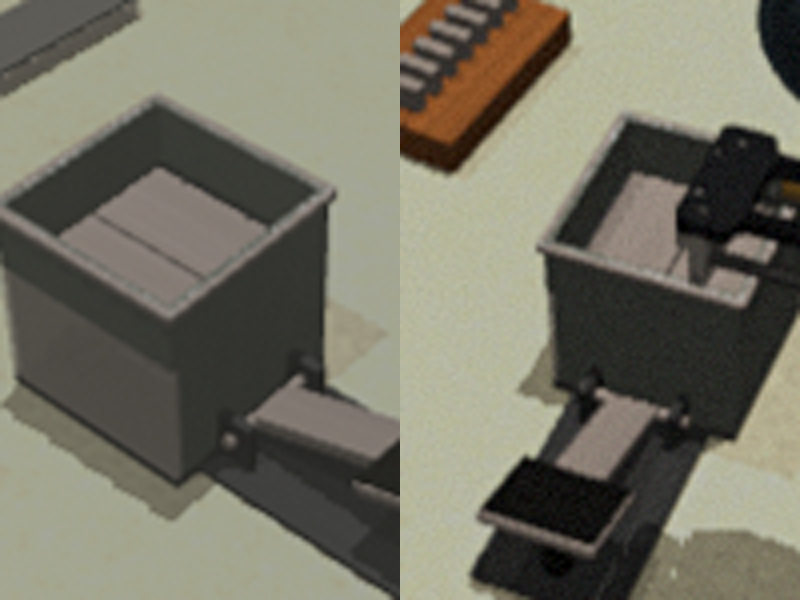

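The pan is empty (left crop, near (165,225)), the flaps are shut, the pedal is up (right crop, near (555,505)) and the arm is clear. Handing in.

```bash
python3 -c "
from bench import bot
print(bot.finish_job())"
```

```text
the job is handed in; nothing more can be done
None
```

The job is handed in, and no verdict came back: my pictures show the four slugs dropped through the flaps into the reject box, the empty cup upright on the bench, the pedal back up, and the oil bottle, pin case and loupe not visibly moved.

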